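# Lock the engraving turntable with its ball-lock pin

## Task

Lock the engraving turntable with its ball-lock pin: take the pin from its wooden stand with its red thumb button squeezed in, put it into the disc's hole, swing the disc round to the pointer, and with light pressure feel for the hidden hole of the index block below, which is set somewhere near the pointer. Keep the button in and push the pin fully home, collar on the disc, then let go so that the button springs out and locks it. Never force the pin, and leave the loupe, graver, blower and ink bottle where they are.

Things in the scene. Friction and masses are not known exactly. Their poses are not given: they have to be found in the camera images.
- pin_grip (a point): Centre of the pin's black handle (24 mm in own x, 26 in own y, 44 high), 28 mm above the collar's underside. The red button (14 mm wide, 16 high, middle at this height) stands 5 mm out of the +x face; squeeze along own x, one finger on the button, one on the ribbed face, to press it flush. z is up along the pin. It hangs upright in its stand at first; 0.1 to 0.17 kg.
- pin_button (a joint): Travel of the red button, m: 0 sprung out, 0.005 flush with the handle. Spring: 3 N at first, 8 N when flush; grip with 30 N or more. Two steel balls in the shank, 26.5 mm below the collar, stand out to 17 mm across at 0 and lie inside the shank from 0.004 on. The pin cannot pass the holes, in or out, while they stand out.
- pin_collar (a point): The pin's axis at the underside of its round steel collar (28 mm across, 5 mm thick), 28 mm below pin_grip. The collar rests on the stand at first and on the disc when the pin is home. The shank below is 12 mm in diameter for 31 mm, then tapers over 6 mm to a flat nose 10 mm across, 37 mm below this point.
- pin_stand: Turned hardwood cup that holds the pin, 49 mm across (60 mm foot), 46 mm high, with a 21 mm bore; origin at the centre of its underside. Fixed.
- pivot (a point): The turntable's upright axis at the height of the disc's top, 52 mm above the table. Its axes are those of the fixed grey housing (drum of 123 mm radius on a 130 mm foot): -x points from the axis to the red-tipped brass pointer, which stays below the disc's top.
- index_hole (a point): Centre of the brass-ringed through hole, at the disc's top; 13.4 mm in diameter, 96 mm from the pivot. Disc: aluminium, 240 mm across, 10 mm thick. A black pen is clamped across its middle, 18 mm beyond the pivot from the hole; the clamp reaches 50 mm above the disc. This point's axes turn with the disc, z up.
- turntable (a joint): Angle of the disc, rad: 0 when its hole is at the pointer, positive anticlockwise from above. Friction 0.06 N m; it stays where it is left and can be turned by the pin's nose in its hole.
- fixture: The turntable's housing, origin under its axis, axes as pivot. Inside, 2 mm under the disc, is an adjustable steel index block, 10 mm thick, flat top, 50 mm to either side of its 13.4 mm hole, which is also 96 mm from the axis. It is clamped with its hole somewhere within 0.2 rad either side of the pointer, measured nowhere: feel for it. Nose on the block's top: collar 25 mm above the disc.
- eye_loupe: Black eye loupe, 36 mm across, 34 mm high, standing loose; origin under its centre.
- wood_graver: Graver with a brown wooden handle, 111 mm long, lying loose; origin under its middle.
- blue_blower: Blue rubber bulb blower, 50 mm across, 104 mm high, standing loose; origin under its centre.
- ink_jar: Small ink bottle with a black cap, 35 mm across, 50 mm high, standing loose; origin under its centre.

How it is judged:
On the way, in this order (a step that is already met when the one before it is completed fails the run):
1. the pin is out of its stand, upright, button in (z of pin_collar in the frame of pin_stand above 0.085 m and value of joint pin_button above 0.0035 m and angle between pin_collar's own z axis and vertical below 0.25 rad), for 0.2 s.
2. with the button held in, the pin has passed the disc and entered the hole of the index block near the pointer (z of pin_collar in the frame of index_hole below 0.015 m and horizontal distance between pin_collar and index_hole below 0.003 m and value of joint turntable between -0.23 and 0.23 rad and value of joint pin_button above 0.0035 m), for 0.1 s.
At the end, for the whole second after the job is handed in: Pin in the disc's index hole: collar within 2 mm of the disc, centred within 3 mm, upright within 0.1 rad; its button out to within 1 mm, so that its balls lock it below the index block; disc within 0.23 rad of the pointer; pin released and at rest (z of pin_collar in the frame of index_hole below 0.002 m and horizontal distance between pin_collar and index_hole below 0.003 m and angle between pin_collar's own z axis and vertical below 0.1 rad and value of joint pin_button below 0.001 m and value of joint turntable between -0.23 and 0.23 rad and contact force between lock_pin and the fingers below 0.1 N and linear speed of lock_pin below 0.02 m/s); the robot touches nothing.
It fails at once if the pin is forced: more than 60 N of contact between the pin and the turntable or its housing (contact force between lock_pin and fixture above 60 N).
It fails at once if the loupe, the graver, the blower or the ink bottle is shifted by more than 30 mm (distance of any of eye_loupe, wood_graver, blue_blower, ink_jar from where it was at the start of the episode above 0.03 m).
It also fails if it takes over 72 s, if anything falls off the work surface, if the arm or the gripper's body presses on something with over 40 N, if the wrist force passes 120 N, or if a joint passes its speed limit or range.

## Robot

A 7-joint arm with a two-finger parallel gripper is mounted at the origin on a cart in front of the work surface, level with it; the furniture and walls round the work are solid. World frame = base frame: x ahead of the robot, y to its left, z up, the work surface at z = 0. Lengths are in m, angles in rad, forces in N, time in s.
With the tool pointing down it reaches from about 0.425 to 0.925 m from the base axis. Payload 6.8 kg.
Tool frame: the origin (TCP) lies midway between the tips of the shut fingers; the grasp point (between the pads) lies bot.grip_point_offset behind it (bot.grip_point_offset is the distance from the TCP to the grasp point, in m); z points along the fingers, y is the line along which they close (so a half turn about z gives the same grasp; the last joint's range is limited). The gripper opens to 85 mm and grips with 20 to 120 N. Pads are 22 mm wide; open, the fingers measure 114 mm over their backs; the gripper's body (76 mm by 85 mm) begins 54 mm behind the grasp point. The pads swing forward as they close: fully open they stand 13 mm farther back than shut.
Start: joints at [1.185, 0.477, 0.022, 1.555, -0.011, 1.109, -0.083], TCP at [0.185, -0.649, 0.231] pointing down, gripper open.
Joint ranges: [-2.96, 2.96], [-0.34, 2.1], [-1.41, 1.46], [0.24, 2.44], [-1.37, 4.51], [0.17, 1.92], [-2.96, 2.96]. Speed limits (rad/s): [2.39, 2.39, 3.14, 3.14, 3.14, 3.14, 3.14].

## Interface

Orientations are given as a unit quaternion [w, x, y, z].
In Python, from station import get_obs, cams, job, bot gives the robot as it stands.
- The arm moves only by the tool arm_command, never from a script. Its argument "rows" is a list that holds one entry, the list of rows, each a list of 5 numbers: the finger opening in mm, from 0 to 85.4, then the shift along the world's x, y, z in units of 60 mm (1.0 is 60 mm), then the turn about the world's z in units of 0.08 rad (1.0 is 0.08 rad). In form: [[[grip, x, y, z, turn], ...]]. A call has exactly 10 rows; each row shifts and turns the commanded pose from where the row before left it; what a row does not reach is not made up. A row lasts 1/8 s, in which the tool goes at most 62.5 mm and 10.7 degrees, less where a joint would pass 70% of its speed; a pose out of reach is approached as far as the arm can. A call with a number of a shift or a turn outside -1 to 1 is refused whole. A call with a gripper value outside its range is refused whole. The fingers move at their own pace and stop on an object; "newtons" is the grip in N (left out, the last holds). Time passes only in rows, so rows that do not move let the fingers close, or fill a call up. It gives the time, the measured TCP pose, the force, the opening and the grip force at its end, in the units of the state.
- get_obs(): the state, without advancing time (a new reading comes with each control period).
- cams.read_camera(name): name is "scene" or "top"; returns the picture (384x512x3 uint8, red, green, blue); there is no depth.
- cams.camera_params(name): a dict with "K" (3x3 intrinsics, pixels), "extrinsics" (4x4, takes a point from camera to world coordinates). Camera axes: x right, y down, z forward; pixel columns grow to the right and rows downward; lengths in m; the calibration is good to about 2 mm. A picture is of the moment at which its call begins. camera_params takes no time and is no camera call.
- job.hand_in(): hands the job in; it is judged then, once.
The state is a dict: "t": time; "q": joint angles; "joint_vel": joint speeds; "joint_torque": joint torques, N m; "eef_pos": TCP position; "tool_rot": TCP orientation; "contact_force": force on the tool from outside, world axes, zero at the start; "torque": the same for the moment, N m; "gripper_width": opening from 0.0 (shut) to 1.0 (fully open); "grasp_force": force on a finger pad.
Only numpy, scipy, OpenCV 4.12 (cv2) and the standard library are available. Lean on these libraries where they do the work, as an engineer would, in place of code of your own. Each camera call takes 0.05 s, during which the arm holds its last target. There are 200 camera calls.

## Working session

There is one attempt and no reset: what is moved stays moved. The work goes in short steps, Python scripts to look and compute and a tool call to move; the robot and the scene stay as the last step left them, time stands still between calls to the robot, and variables do not carry over. Pictures are saved under pics/ and viewed, at most 10 in all, crops included, and the job is handed in when it is done.

Besides the shell and the picture viewer there is one more tool, called after "Emit:" as name(argument=value, ...), one argument or row to a line, values as JSON. arm_command: Moves the arm, as the interface text tells. Its arguments: {"type":"object","properties":{"rows":{"type":"array"},"newtons":{"type":"number"}},"required":["rows"]}

```bash
mkdir -p pics; python3 - <<'E'
from station import get_obs,cams,bot
import cv2,numpy as np
np.set_printoptions(precision=4,suppress=True)
for n in("scene","top"):
    im=cams.read_camera(n); cv2.imwrite(f"pics/{n}0.png",im[:,:,::-1]); p=cams.camera_params(n); print(n,p["K"],p["extrinsics"])
o=get_obs(); print(o["t"],o["eef_pos"],o["tool_rot"],o["contact_force"],bot.grip_point_offset)
E
```

```text
scene [[354.1301   0.     255.6279]
 [  0.     354.1301 191.2401]
 [  0.       0.       1.    ]] [[ 0.7261 -0.2758  0.6299 -0.0264]
 [-0.6873 -0.3155  0.6542 -0.5927]
 [ 0.0183 -0.908  -0.4186  0.4293]
 [ 0.      0.      0.      1.    ]]
top [[390.7887   0.     249.8938]
 [  0.     390.7887 192.1436]
 [  0.       0.       1.    ]] [[ 0.0188 -0.9915  0.129   0.3889]
 [-0.9997 -0.0168  0.0172 -0.0439]
 [-0.0149 -0.1293 -0.9915  0.9533]
 [ 0.      0.      0.      1.    ]]
0.1 [ 0.1849 -0.6486  0.2304] [-0.0008  0.9904  0.1385 -0.0002] [ 0.7064 -0.1806  0.7544] 0.0187
```

View pics/scene0.png

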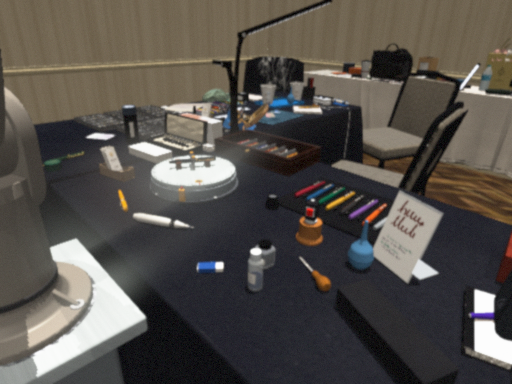

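View pics/top0.png

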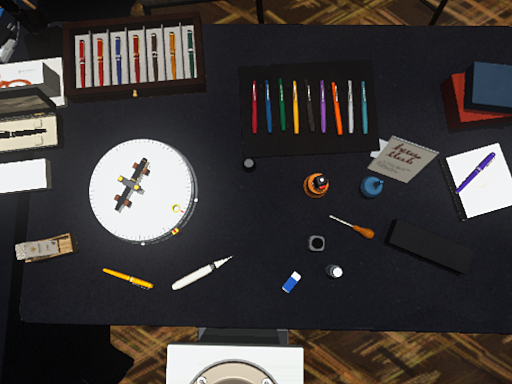

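The top view shows the disc at about (143,190), its hole near (177,208), the pointer near (177,231) and the pin in its stand near (316,184). The blower (372,187), graver (355,227), loupe (316,242) and small items are nearby. I'll enlarge crops next.

```bash
python3 - <<'E'
import cv2,numpy as np
t=cv2.imread("pics/top0.png"); s=cv2.imread("pics/scene0.png")
a=cv2.resize(t[160:210,290:345],(440,400),interpolation=cv2.INTER_CUBIC)
b=cv2.resize(s[195:250,285:335],(364,400),interpolation=cv2.INTER_CUBIC)
cv2.imwrite("pics/c1.png",np.hstack([a,b])[:, :800])
cv2.imwrite("pics/c2.png",cv2.resize(t[130:250,80:210],(650,600),interpolation=cv2.INTER_CUBIC))
E
```

```text
(no output)
```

View pics/c1.png

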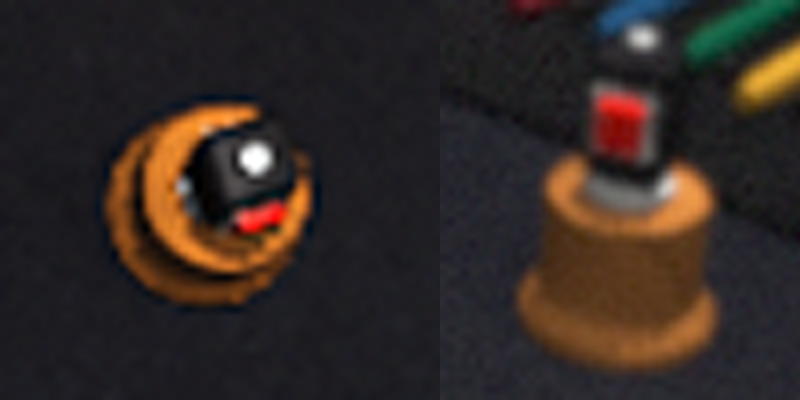

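View pics/c2.png

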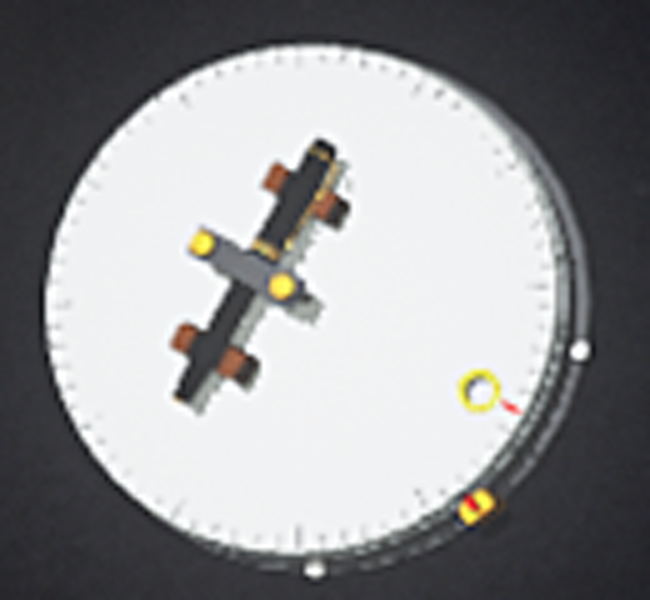

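The crops show the button facing image-down and slightly right in the top view (world roughly -x, slightly -y). The hole ring is at about (176,208) and the brass pointer is clockwise-below it at (175,231).

```bash
cat > h.py <<'E'
from station import get_obs,cams,job,bot
import cv2,numpy as np
np.set_printoptions(precision=4,suppress=True)
def ray(n,uv):
    p=cams.camera_params(n);E=p["extrinsics"];d=E[:3,:3]@np.linalg.inv(p["K"])@[uv[0],uv[1],1.];return E[:3,3],d/np.linalg.norm(d)
def plane(n,uv,z):
    o,d=ray(n,uv);return o+d*(z-o[2])/d[2]
def tri(a,b):
    (o1,d1),(o2,d2)=ray("top",a),ray("scene",b)
    t=np.linalg.lstsq(np.c_[d1,-d2],o2-o1,rcond=None)[0];p,q=o1+d1*t[0],o2+d2*t[1];return (p+q)/2,np.linalg.norm(p-q)
def blobs(im,lo,hi,box,amin=2):
    x0,y0,x1,y1=box;m=cv2.inRange(cv2.cvtColor(im[y0:y1,x0:x1],cv2.COLOR_BGR2HSV),lo,hi)
    n,l,s,c=cv2.connectedComponentsWithStats(m);return [(c[i]+[x0,y0],s[i,4]) for i in range(1,n) if s[i,4]>=amin]
RED=((0,180,110),(6,255,255));YEL=((22,110,120),(34,255,255));WHT=((0,0,170),(180,60,255))
E
python3 - <<'E'
from h import *
t=cv2.imread("pics/top0.png"); s=cv2.imread("pics/scene0.png")
for k,b in(("RED",(300,165,340,205)),("WHT",(300,165,340,205))): print("top",k,blobs(t,*globals()[k],b))
for k,b in(("RED",(295,200,325,225)),("WHT",(295,195,325,225))): print("scn",k,blobs(s,*globals()[k],b))
print("yel",blobs(t,*YEL,(150,190,205,245)),"red",blobs(t,*RED,(150,190,205,245)))
m=cv2.inRange(t[125:260,80:210],(190,190,190),(255,255,255)); c=max(cv2.findContours(m,0,1)[0],key=cv2.contourArea)
h=cv2.convexHull(c)[:,0]+[80,125]; P=np.array([plane("top",q,.052)[:2] for q in h])
r=np.linalg.lstsq(np.c_[2*P,np.ones(len(P))],(P**2).sum(1),rcond=None)[0]; print("disc",r[:2],np.sqrt(r[2]+r[:2]@r[:2]))
# other obstacles
print("loupe",plane("top",(316,242),.034),"blower",plane("top",(372,186),.05),"eraser jar",plane("top",(335,271),.05),"graver",plane("top",(352,227),.01),"ink?",plane("top",(249,164),.05))
E
```

```text
top RED [(array([322.6429, 186.5714]), np.int32(14))]
top WHT [(array([321.5, 179.5]), np.int32(12))]
scn RED [(array([309.303 , 211.6061]), np.int32(33))]
scn WHT [(array([312.3333, 199.6667]), np.int32(3)), (array([315.75, 220.25]), np.int32(4))]
yel [(array([175.3077, 207.3846]), np.int32(26)), (array([176.1818, 229.5455]), np.int32(11)), (array([173.2, 232.7]), np.int32(10))] red [(array([174.    , 230.6667]), np.int32(3))]
disc [0.5105 0.2292] 0.11931854031517657
loupe [ 0.3941 -0.1841  0.034 ] blower [ 0.5257 -0.3119  0.05  ] eraser jar [ 0.3297 -0.2243  0.05  ] graver [ 0.4316 -0.2739  0.01  ] ink? [ 0.5732 -0.0249  0.05  ]
```

```bash
python3 - <<'E'
from h import *
r,e=tri((322.64,186.57),(309.3,211.6)); w,e2=tri((321.5,179.5),(312.33,199.67))
print("button",r,e,"cap",w,e2, "dir",np.arctan2(*(r-w)[1::-1]))
print("cap z .10",plane("top",(321.5,179.5),.1),plane("scene",(312.3,199.7),.1),"red z.074",plane("top",(322.64,186.57),.074),plane("scene",(309.3,211.6),.074))
# stand mask
t=cv2.imread("pics/top0.png");m=cv2.inRange(cv2.cvtColor(t[160:210,290:345],cv2.COLOR_BGR2HSV),(6,100,50),(20,255,255))
c=max(cv2.findContours(m,0,1)[0],key=cv2.contourArea);c=c+[290,160]
(x,y),rad=cv2.minEnclosingCircle(c);print("stand circ",x,y,rad,plane("top",(x,y),.02),cv2.boundingRect(c))
d=np.array([.5105,.2292]);hd=plane("top",(175.3,207.4),.052)[:2];
for z in(.035,.047):
  p=plane("top",(174.5,231),z)[:2]; print("ptr",p,np.linalg.norm(p-d),np.arctan2(*(p-d)[::-1]))
print("hole",hd,np.linalg.norm(hd-d),np.arctan2(*(hd-d)[::-1]))
from scipy.spatial.transform import Rotation as R
o=get_obs();q=o["tool_rot"];M=R.from_quat([*q[1:],q[0]]).as_matrix();print(M,o["q"],o["gripper_width"])
E
```

```text
button [ 0.5183 -0.1927  0.0773] 0.00027980409713804975 cap [ 0.5314 -0.1871  0.0991] 0.0013062127952099647 dir -2.7407727372891815
cap z .10 [ 0.5308 -0.1865  0.1   ] [ 0.5304 -0.1885  0.1   ] red z.074 [ 0.5189 -0.1934  0.074 ] [ 0.5233 -0.1888  0.074 ]
stand circ 315.8888854980469 184.88888549804688 13.060739517211914 [ 0.5307 -0.1863  0.02  ] (303, 173, 26, 25)
ptr [0.4135 0.1472] 0.12701989945542586 -2.4397416963788725
ptr [0.4132 0.1447] 0.12888850884718417 -2.426553375488159
hole [0.4676 0.1442] 0.0952352644393104 -2.038304726640101
[[ 0.9617  0.2742 -0.0005]
 [ 0.2742 -0.9617  0.0015]
 [-0.0001 -0.0016 -1.    ]] [ 1.1849  0.4777  0.0224  1.5563 -0.0115  1.1093 -0.0831] 1.0003637927491675
```

Emit:
arm_command(
  rows=[
    [[85,0.288,0.385,0,1],[85,0.288,0.385,0,1],[85,0.288,0.385,0,1],[85,0.288,0.385,0,1],[85,0.288,0.385,0,1],[85,0.288,0.385,0,1],[85,0.288,0.385,0,1],[85,0.288,0.385,0,1],[85,0.288,0.385,0,1],[85,0.288,0.385,0,1]],
  ],
  newtons=45,
)

```text
t: 1.35
eef_pos: [0.3591, -0.4166, 0.2314]
tool_rot: [0.0, 0.857, 0.515, 0.0]
contact_force: [0.6, 0.3, 0.6]
gripper_width: 0.997
grasp_force: 0.0
```

Emit:
arm_command(
  rows=[
    [[85,0.288,0.385,0,1],[85,0.288,0.385,0,1],[85,0.288,0.385,0,1],[85,0.288,0.385,0,1],[85,0.288,0.385,0,1],[85,0.288,0.385,0,1],[85,0.288,0.385,0,1],[85,0.288,0.385,-0.1,1],[85,0.288,0.385,-0.3,1],[85,0.288,0.385,-0.3,1]],
  ],
)

```text
t: 2.6
eef_pos: [0.5317, -0.1856, 0.1885]
tool_rot: [0.0, 0.589, 0.808, 0.0]
contact_force: [0.8, -0.8, -0.0]
gripper_width: 0.998
grasp_force: 0.0
```

Emit:
arm_command(
  rows=[
    [[85,-0.01,-0.02,-0.4,0.6],[85,0,0,-0.4,0.5],[85,0,0,-0.4,0],[85,0,0,-0.4,0],[85,0,0,-0.3,0],[85,0,0,-0.2,0],[85,0,0,-0.16,0],[85,0,0,0,0],[45,0,0,0,0],[45,0,0,0,0]],
  ],
)

```text
t: 3.85
eef_pos: [0.5306, -0.1885, 0.0543]
tool_rot: [0.001, 0.555, 0.832, 0.0]
contact_force: [-0.6, -0.6, -0.5]
gripper_width: 0.6
grasp_force: 0.0
```

```bash
python3 - <<'E'
from h import *
o=get_obs();print(o["t"],o["eef_pos"],o["gripper_width"],o["contact_force"])
t=cams.read_camera("top");s=cams.read_camera("scene")
a=cv2.resize(t[150:220,280:360,::-1],(400,350),interpolation=2);b=cv2.resize(s[165:255,265:365,::-1],(389,350),interpolation=2)
cv2.imwrite("pics/g1.png",np.hstack([a,b]))
E
```

```text
3.85 [ 0.5306 -0.1885  0.0543] 0.5996045731187044 [-0.6415 -0.5643 -0.5421]
```

View pics/g1.png

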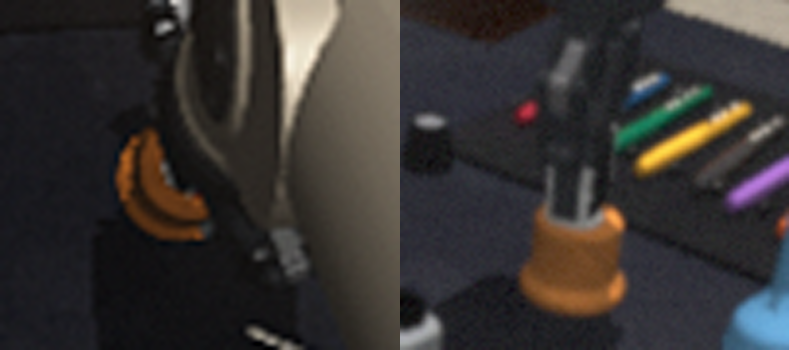

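The scene crop (right half) shows the near finger squarely in front of the button, just above the collar; closing now.

Emit:
arm_command(
  rows=[
    [[0,0,0,0,0],[0,0,0,0,0],[0,0,0,0,0],[0,0,0,0,0],[0,0,0,0,0],[0,0,0,0,0],[0,0,0,0,0],[0,0,0,0,0],[0,0,0,0,0],[0,0,0,0,0]],
  ],
  newtons=45,
)

```text
t: 5.2
eef_pos: [0.5309, -0.1883, 0.0542]
tool_rot: [0.001, 0.555, 0.832, 0.0]
contact_force: [1.3, 1.0, 5.1]
gripper_width: 0.277
grasp_force: 44.7
```

Emit:
arm_command(
  rows=[
    [[0,0,0,0.1,0],[0,0,0,0.25,0],[0,0,0,0.3,0],[0,0,0,0.3,0],[0,0,0,0.3,0],[0,0,0,0.3,0],[0,0,0,0.3,0],[0,0,0,0.15,0],[0,0,0,0,0],[0,0,0,0,0]],
  ],
)

```text
t: 6.45
eef_pos: [0.5297, -0.1883, 0.1731]
tool_rot: [-0.001, 0.555, 0.832, -0.0]
contact_force: [0.6, -0.2, -0.6]
gripper_width: 0.278
grasp_force: 44.1
```

```bash
python3 - <<'E'
from h import *
o=get_obs();print(o["eef_pos"],o["gripper_width"],o["grasp_force"],o["contact_force"])
s=cams.read_camera("scene")
p=cams.camera_params("scene");E=np.linalg.inv(p["extrinsics"])
for z in(0,-.0082,-.0452):
    c=E[:3]@[*(o["eef_pos"]+[0,0,z]),1];u=p["K"]@c;print(z,u[:2]/u[2])
u=(u[:2]/u[2]).astype(int);x0,y0=u-[40,60]
cv2.imwrite("pics/l1.png",cv2.resize(s[y0:y0+80,x0:x0+80,::-1],(560,560),interpolation=2));print(x0,y0)
E
```

```text
[ 0.5297 -0.1883  0.1731] 0.27760974382513176 44.107132852077484 [ 0.5821 -0.2333 -0.5622]
0 [315.0304 167.5861]
-0.0082 [314.6762 171.3324]
-0.0452 [313.1186 187.8047]
273 127
```

View pics/l1.png

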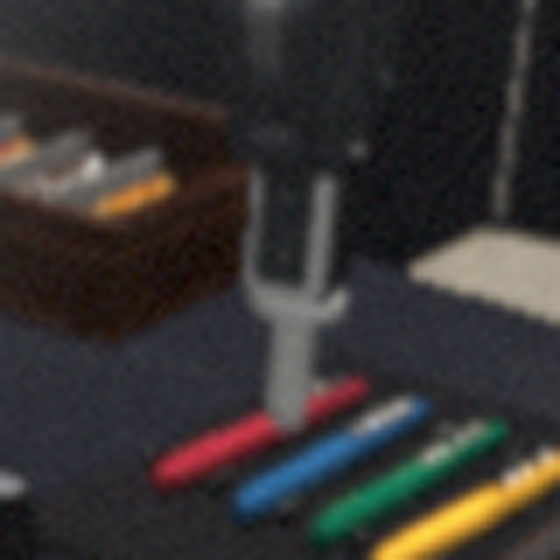

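The pin hangs upright in the grip, with its collar at about (315,171) and nose at (314,187.7), which matches the prediction from the TCP. Moving over to the hole.

Emit:
arm_command(
  rows=[
    [[0,-0.04,0.2,0,0],[0,-0.08,0.4,0,0],[0,-0.12,0.65,0,0],[0,-0.15,0.8,0,0],[0,-0.15,0.8,0,0],[0,-0.15,0.8,0,0],[0,-0.13,0.75,-0.2,0],[0,-0.12,0.65,-0.3,0],[0,-0.08,0.35,-0.3,0],[0,-0.02,0.14,-0.15,0]],
  ],
)

```text
t: 7.75
eef_pos: [0.4662, 0.1458, 0.1158]
tool_rot: [-0.001, 0.553, 0.833, -0.0]
contact_force: [-0.0, -0.6, -1.2]
gripper_width: 0.278
grasp_force: 44.1
```

```bash
cat > look.py <<'E'
from h import *
import sys
o=get_obs();print(o["t"],o["eef_pos"],o["gripper_width"],o["contact_force"])
t=cams.read_camera("top");s=cams.read_camera("scene");S=s[:,:,::-1]
p=cams.camera_params("scene");E=np.linalg.inv(p["extrinsics"])
def pr(P): c=p["K"]@(E[:3]@[*P,1]);return c[:2]/c[2]
nose=pr(o["eef_pos"]+[0,0,-.0452]);col=pr(o["eef_pos"]+[0,0,-.0082]);print("nose,collar px",nose,col)
print("yel scene",[(c,a,plane("scene",c,.052)[:2]) for c,a in blobs(S,(20,90,90),(36,255,255),(150,140,250,210))],"pred hole",pr((.4672,.1435,.052)))
x0,y0=(nose-[40,35]).astype(int);print(x0,y0)
cv2.imwrite(sys.argv[1],np.hstack([cv2.resize(S[y0:y0+60,x0:x0+80],(800,600),interpolation=2)]))
E
python3 look.py pics/h1.png
```

```text
7.75 [0.4662 0.1458 0.1158] 0.27832106365063736 [-0.0256 -0.6123 -1.2158]
nose,collar px [196.901  175.0658] [196.179  161.9767]
yel scene [] pred hole [198.0615 181.6479]
156 140
```

View pics/h1.png

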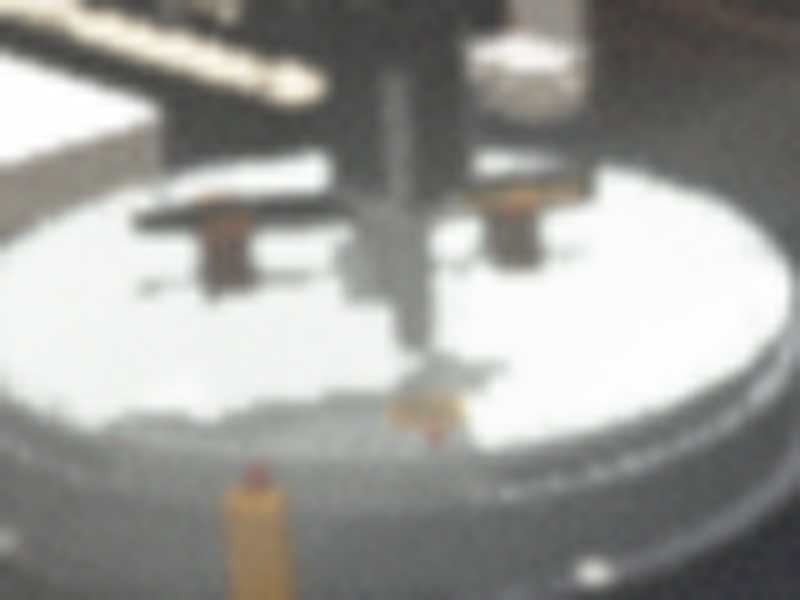

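The scene crop shows the nose at full-image (197.7,175.0), the hole ring near (198.7,181.0) and the pointer's red tip near (181.7,187.5). I'll measure the ring in the unobstructed first scene image.

```bash
python3 - <<'E'
from h import *
s=cv2.imread("pics/scene0.png").astype(int); t=cv2.imread("pics/top0.png").astype(int)
for n,im,b in(("scene",s,(190,172,208,188)),("top",t,(167,199,184,217))):
    x0,y0,x1,y1=b;c=im[y0:y1,x0:x1]
    w=np.clip((c[...,1]+c[...,2])/2-c[...,0]-25,0,None)*(c[...,2]-c[...,1]<90)
    if n=="scene":print(w.astype(int))
    Y,X=np.mgrid[y0:y1,x0:x1];q=((w*X).sum()/w.sum(),(w*Y).sum()/w.sum());print(n,q,plane(n,q,.052))
q=(198.7-.8,181.0);print(plane("scene",q,.052),plane("scene",(198.7,181),.052))
E
```

```text
[[ 0  0  0  0  0  0  0  0  0  0  0  0  0  0  0  0  0  0]
 [ 0  0  0  0  0  0  0  0  0  0  0  0  0  0  0  0  0  0]
 [ 0  0  0  0  0  0  0  0  0  0  0  0  0  0  0  0  0  0]
 [ 0  0  0  0  0  0  0  0  0  0  0  0  0  0  0  0  0  0]
 [ 0  0  0  0  0  0  0  0  0  0  0  0  0  0  0  0  0  0]
 [ 0  0  0  0  0  0  0  0  0  0  0  0  0  0  0  0  0  0]
 [ 0  0  0  0  0  0  0  0  0  0  0  0  0  0  0  0  0  0]
 [ 0  0  0  0  0  0  0  0  0  0  0  0  0  0  0  0  0  0]
 [ 0  0  0  0  0 10 28 21 19 22 25 25  0  0  0  0  0  0]
 [ 0  0  0  0  0 22 36 25 23 21 25 28  0  0  0  0  0  0]
 [ 0  0  0  0  0  0 11 13 20 27 14  2  0  0  0  0  0  0]
 [ 0  0  0  0  0  0  0  0  0  8  0  0  0  0  0  0  0  0]
 [ 0  0  0  0  0  0  0  0  0  0  0  0  0  0  0  0  0  0]
 [ 0  0  0  0  0  0  0  0  0  0  0  0  0  0  0  0  0  0]
 [ 0  0  0  0  0  0  0  0  0  0  0  0  0  0  0  0  0  0]
 [ 0  0  0  0  0  0  0  0  0  0  0  0  0  0  0  0  0  0]]
scene (np.float64(198.16083916083917), np.float64(180.8857808857809)) [0.4704 0.1476 0.052 ]
top (np.float64(175.28143547273982), np.float64(207.46473429951692)) [0.4674 0.1442 0.052 ]
[0.4694 0.1474 0.052 ] [0.471 0.146 0.052]
```

Emit:
arm_command(
  rows=[
    [[0,0.022,-0.022,0,0],[0,0,0,-0.1,0],[0,0,0,-0.1,0],[0,0,0,-0.05,0],[0,0,0,-0.04,0],[0,0,0,-0.03,0],[0,0,0,-0.02,0],[0,0,0,-0.015,0],[0,0,0,0,0],[0,0,0,0,0]],
  ],
)

```text
t: 9.1
eef_pos: [0.469, 0.1427, 0.0953]
tool_rot: [-0.0, 0.555, 0.832, -0.0]
contact_force: [-1.0, -0.9, -1.0]
gripper_width: 0.277
grasp_force: 44.0
```

Emit:
arm_command(
  rows=[
    [[0,0,0,-0.02,0],[0,0,0,-0.02,0],[0,0,0,-0.02,0],[0,0,0,-0.02,0],[0,0,0,0,0],[0,0,0,0,0],[0,0,0,0,0],[0,0,0,0,0],[0,0,0,0,0],[0,0,0,0,0]],
  ],
)

```text
t: 10.35
eef_pos: [0.469, 0.1427, 0.0906]
tool_rot: [-0.0, 0.555, 0.832, -0.0]
contact_force: [-0.7, -0.3, -0.6]
gripper_width: 0.276
grasp_force: 44.0
```

```bash
python3 - <<'E'
from h import *
for i in range(3):
  o=get_obs();print(o["eef_pos"],o["contact_force"],o["torque"])
E
```

```text
[0.469  0.1427 0.0906] [-0.6667 -0.3472 -0.6406] [0.004  0.2018 0.0413]
[0.469  0.1427 0.0906] [-0.6667 -0.3472 -0.6406] [0.004  0.2018 0.0413]
[0.469  0.1427 0.0906] [-0.6667 -0.3472 -0.6406] [0.004  0.2018 0.0413]
```

No resistance with the nose about 6 mm below the disc top, so it is in the hole. Next I go a little deeper, staying above the block, and swing clockwise to +0.2 rad from the pointer.

Emit:
arm_command(
  rows=[
    [[0,0,0,-0.03,0],[0,0,0,-0.02,0],[0,-0.034,0.018,0,0],[0,-0.034,0.018,0,0],[0,-0.034,0.018,0,0],[0,-0.034,0.018,0,0],[0,0,0,0,0],[0,0,0,0,0],[0,0,0,0,0],[0,0,0,0,0]],
  ],
)

```text
t: 11.6
eef_pos: [0.4609, 0.1471, 0.0876]
tool_rot: [-0.0, 0.555, 0.832, 0.0]
contact_force: [0.2, -1.1, -1.1]
gripper_width: 0.279
grasp_force: 44.1
```

```bash
cat > st.py <<'E'
from h import *
o=get_obs();P=o["eef_pos"];d=P[:2]-[.5105,.2292];print(o["t"],P,o["contact_force"],"r",np.hypot(*d),"rel ptr",np.arctan2(d[1],d[0])+2.43)
E
python3 st.py
```

```text
11.6 [0.4609 0.1471 0.0876] [ 0.2111 -1.1294 -1.1317] r 0.0959706400907457 rel ptr 0.31581367441255903
```

Emit:
arm_command(
  rows=[
    [[0,-0.032,0.021,0,0],[0,-0.032,0.021,0,0],[0,-0.032,0.021,0,0],[0,-0.032,0.021,0,0],[0,0,0,-0.02,0],[0,0,0,-0.02,0],[0,0,0,-0.02,0],[0,0,0,0,0],[0,0,0,0,0],[0,0,0,0,0]],
  ],
)

```text
t: 12.85
eef_pos: [0.4532, 0.1522, 0.085]
tool_rot: [0.0, 0.555, 0.832, -0.0]
contact_force: [-4.1, -1.3, 15.5]
gripper_width: 0.273
grasp_force: 45.9
```

```bash
python3 st.py
```

```text
12.85 [0.4532 0.1522 0.085 ] [-4.0505 -1.2668 15.5284] r 0.0959975836373202 rel ptr 0.21980042924322696
```

Emit:
arm_command(
  rows=[
    [[0,-0.005,0.0038,0,0],[0,-0.005,0.0038,0,0],[0,-0.005,0.0038,0,0],[0,-0.005,0.0038,0,0],[0,-0.005,0.0038,0,0],[0,-0.005,0.0038,0,0],[0,-0.005,0.0038,0,0],[0,-0.005,0.0038,0,0],[0,0,0,0,0],[0,0,0,0,0]],
  ],
)

```text
t: 14.1
eef_pos: [0.4526, 0.1528, 0.0851]
tool_rot: [0.002, 0.555, 0.832, 0.0]
contact_force: [0.6, -4.6, 10.5]
gripper_width: 0.274
grasp_force: 44.6
```

```bash
python3 st.py
```

```text
14.1 [0.4526 0.1528 0.0851] [ 0.6056 -4.637  10.464 ] r 0.09582938693389195 rel ptr 0.2109274460451438
```

Emit:
arm_command(
  rows=[
    [[0,-0.02,0.0155,0,0],[0,-0.02,0.0155,0,0],[0,0,0,0,0],[0,0,0,0,0],[0,0,0,0,0],[0,0,0,0,0],[0,0,0,0,0],[0,0,0,0,0],[0,0,0,0,0],[0,0,0,0,0]],
  ],
)

```text
t: 15.35
eef_pos: [0.4505, 0.1549, 0.0851]
tool_rot: [0.002, 0.555, 0.832, 0.001]
contact_force: [2.5, -4.0, 8.5]
gripper_width: 0.276
grasp_force: 44.4
```

```bash
python3 st.py
```

```text
15.35 [0.4505 0.1549 0.0851] [ 2.5167 -4.0001  8.5002] r 0.09546484836245947 rel ptr 0.17995252377530635
```

Emit:
arm_command(
  rows=[
    [[0,-0.02,0.015,-0.005,0],[0,0,0,0,0],[0,0,0,0,0],[0,-0.02,0.015,0,0],[0,0,0,0,0],[0,0,0,0,0],[0,-0.02,0.015,0,0],[0,0,0,0,0],[0,0,0,0,0],[0,0,0,0,0]],
  ],
)

```text
t: 16.6
eef_pos: [0.4474, 0.1577, 0.085]
tool_rot: [0.002, 0.555, 0.832, 0.001]
contact_force: [3.0, -4.9, 9.3]
gripper_width: 0.275
grasp_force: 44.1
```

```bash
python3 st.py
```

```text
16.6 [0.4474 0.1577 0.085 ] [ 2.9942 -4.8745  9.2597] r 0.09529722711704364 rel ptr 0.1361070650854752
```

Emit:
arm_command(
  rows=[
    [[0,-0.02,0.0157,-0.003,0],[0,0,0,0,0],[0,0,0,0,0],[0,-0.02,0.0157,0,0],[0,0,0,0,0],[0,0,0,0,0],[0,-0.02,0.0157,0,0],[0,0,0,0,0],[0,0,0,0,0],[0,0,0,0,0]],
  ],
)

```text
t: 17.85
eef_pos: [0.4437, 0.161, 0.0848]
tool_rot: [0.002, 0.555, 0.832, 0.001]
contact_force: [2.8, -2.7, 8.9]
gripper_width: 0.276
grasp_force: 44.0
```

```bash
python3 st.py
```

```text
17.85 [0.4437 0.161  0.0848] [ 2.7788 -2.6833  8.8889] r 0.09546354331101202 rel ptr 0.08421648891597044
```

Emit:
arm_command(
  rows=[
    [[0,-0.0185,0.0169,-0.003,0],[0,0,0,0,0],[0,0,0,0,0],[0,-0.0185,0.0169,0,0],[0,0,0,0,0],[0,0,0,0,0],[0,-0.0185,0.0169,0,0],[0,0,0,0,0],[0,0,0,0,0],[0,0,0,0,0]],
  ],
)

```text
t: 19.1
eef_pos: [0.4393, 0.1636, 0.0835]
tool_rot: [0.001, 0.555, 0.832, 0.0]
contact_force: [7.5, -3.2, -2.9]
gripper_width: 0.275
grasp_force: 44.3
```

```bash
python3 st.py
```

```text
19.1 [0.4393 0.1636 0.0835] [ 7.4556 -3.1684 -2.8927] r 0.0967764891140614 rel ptr 0.03273649183313099
```

z dropped 1.3 mm with the vertical force gone, so the block's hole is found. I'll relieve the side load and go down gently.

Emit:
arm_command(
  rows=[
    [[0,0.01,-0.005,0,0],[0,0,0,0,0],[0,0,0,-0.01,0],[0,0,0,-0.01,0],[0,0,0,-0.01,0],[0,0,0,0,0],[0,0,0,0,0],[0,0,0,0,0],[0,0,0,0,0],[0,0,0,0,0]],
  ],
)

```text
t: 20.35
eef_pos: [0.4396, 0.1637, 0.0819]
tool_rot: [0.001, 0.555, 0.832, 0.0]
contact_force: [4.3, -2.1, -0.0]
gripper_width: 0.274
grasp_force: 44.9
```

```bash
python3 st.py
```

```text
20.35 [0.4396 0.1637 0.0819] [ 4.3009 -2.0878 -0.0064] r 0.09654155385504233 rel ptr 0.03447277478789257
```

Going in. Continue down, easing toward +x.

Emit:
arm_command(
  rows=[
    [[0,0.008,-0.004,-0.01,0],[0,0,0,-0.01,0],[0,0,0,-0.01,0],[0,0,0,-0.01,0],[0,0,0,-0.01,0],[0,0,0,-0.01,0],[0,0,0,0,0],[0,0,0,0,0],[0,0,0,0,0],[0,0,0,0,0]],
  ],
)

```text
t: 21.6
eef_pos: [0.4399, 0.1635, 0.0779]
tool_rot: [0.001, 0.555, 0.832, 0.0]
contact_force: [5.9, -2.4, -3.2]
gripper_width: 0.276
grasp_force: 44.4
```

```bash
python3 st.py
```

```text
21.6 [0.4399 0.1635 0.0779] [ 5.9392 -2.3909 -3.2306] r 0.09640803249106249 rel ptr 0.037618396213213945
```

Emit:
arm_command(
  rows=[
    [[0,0.012,-0.004,-0.01,0],[0,0,0,-0.015,0],[0,0,0,-0.015,0],[0,0,0,-0.015,0],[0,0,0,-0.015,0],[0,0,0,-0.015,0],[0,0,0,-0.015,0],[0,0,0,0,0],[0,0,0,0,0],[0,0,0,0,0]],
  ],
)

```text
t: 22.85
eef_pos: [0.4403, 0.1633, 0.072]
tool_rot: [0.0, 0.555, 0.832, 0.0]
contact_force: [5.9, -2.4, 0.6]
gripper_width: 0.277
grasp_force: 44.8
```

```bash
python3 st.py
```

```text
22.85 [0.4403 0.1633 0.072 ] [ 5.9093 -2.4059  0.6049] r 0.09630839841685886 rel ptr 0.04193031445974604
```

Emit:
arm_command(
  rows=[
    [[0,0.015,-0.005,-0.015,0],[0,0,0,-0.02,0],[0,0,0,-0.02,0],[0,0,0,-0.02,0],[0,0,0,-0.02,0],[0,0,0,-0.02,0],[0,0,0,-0.02,0],[0,0,0,-0.02,0],[0,0,0,0,0],[0,0,0,0,0]],
  ],
)

```text
t: 24.1
eef_pos: [0.4405, 0.1632, 0.0625]
tool_rot: [-0.0, 0.555, 0.832, -0.0]
contact_force: [4.3, -2.2, -2.7]
gripper_width: 0.277
grasp_force: 44.6
```

```bash
python3 st.py
```

```text
24.1 [0.4405 0.1632 0.0625] [ 4.3456 -2.2485 -2.7407] r 0.09621680772510786 rel ptr 0.044335231517918405
```

2.3 mm to go; press on to seat the collar.

Emit:
arm_command(
  rows=[
    [[0,0.01,-0.005,-0.01,0],[0,0,0,-0.01,0],[0,0,0,-0.01,0],[0,0,0,-0.01,0],[0,0,0,-0.008,0],[0,0,0,0,0],[0,0,0,0,0],[0,0,0,0,0],[0,0,0,0,0],[0,0,0,0,0]],
  ],
)

```text
t: 25.35
eef_pos: [0.4408, 0.1631, 0.0602]
tool_rot: [-0.0, 0.555, 0.832, -0.0]
contact_force: [-2.1, -1.5, 8.1]
gripper_width: 0.273
grasp_force: 46.1
```

```bash
python3 st.py
```

```text
25.35 [0.4408 0.1631 0.0602] [-2.0984 -1.5207  8.1097] r 0.09610187012344931 rel ptr 0.0473014595670298
```

Collar seated (8 N at the expected height). Release.

Emit:
arm_command(
  rows=[
    [[60,0,0,0,0],[60,0,0,0,0],[60,0,0,0,0],[60,0,0,0,0],[60,0,0,0,0],[60,0,0,0,0],[60,0,0,0,0],[60,0,0,0,0],[60,0,0,0,0],[60,0,0,0,0]],
  ],
)

```text
t: 26.6
eef_pos: [0.4411, 0.163, 0.0598]
tool_rot: [-0.0, 0.555, 0.832, -0.0]
contact_force: [-0.4, 0.3, -0.5]
gripper_width: 0.706
grasp_force: 0.0
```

Emit:
arm_command(
  rows=[
    [[60,0,0,0.1,0],[60,0,0,0.2,0],[60,0,0,0.3,0],[60,0,0,0.4,0],[60,0,0,0.4,0],[60,0,0,0.4,0],[60,0,-0.5,0.4,0],[60,0,-0.8,0.2,0],[60,0,-0.8,0,0],[60,0,-0.5,0,0]],
  ],
)

```text
t: 27.85
eef_pos: [0.4411, 0.0047, 0.2052]
tool_rot: [0.001, 0.556, 0.832, 0.0]
contact_force: [0.6, 0.4, 0.5]
gripper_width: 0.699
grasp_force: 0.0
```

```bash
python3 - <<'E'
from h import *
o=get_obs();print(o["t"],o["eef_pos"],o["contact_force"])
t=cams.read_camera("top");s=cams.read_camera("scene")
a=cv2.resize(t[170:240,130:200,::-1],(400,400),interpolation=2);b=cv2.resize(s[140:205,155:220,::-1],(400,400),interpolation=2)
cv2.imwrite("pics/e1.png",np.hstack([a,b]))
E
```

```text
27.85 [0.4411 0.0047 0.2052] [0.5657 0.4107 0.5497]
```

View pics/e1.png

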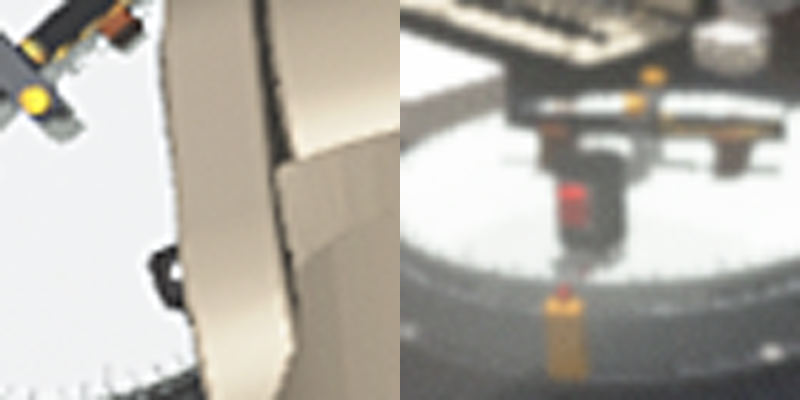

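The pin stands upright by the pointer with its collar on the disc. The red button (crop (572,205), full image about (183,173)) stands out, and the robot is clear.

```bash
python3 -c "
from station import job
print(job.hand_in())"
```

```text
the job is handed in; nothing more can be done
None
```

The pin is fully home through the disc and index block near the pointer (about 0.05 rad off by my estimate). Its collar is on the disc and its button looks sprung out in the last picture. The gripper is clear, and I handed the job in at about 28 s; no verdict was returned.

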